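Bring the square snack jar to the front

TASK

Unlock the snack carousel by pushing the plunger on its side post all the way down, then turn the carousel by its central bar handle until the square jar stands right at the front, in the middle behind the serving lip. Finish still gripping the handle, holding the turntable still there; do not touch the jars, which must all stay standing on it, and leave the other things on the counter where they are.

Things in the scene. Friction and masses are not known exactly. Their poses are not given: they have to be found in the camera images.
- carousel: Snack carousel, fixed. Origin on the turning axis at counter height, z up. Its FRONT is its own -x (world -x within 0.6 rad), marked by a flat white serving lip, 70 mm wide, at counter level out to 170 mm from the axis. Round wooden turntable: 252 mm across, top 42 mm up, fence to 48 mm. All on it but the central handle and spindle is below 130 mm.
- front_spot (a point): Point on the turntable's top surface at the carousel's front: 80 mm from the axis towards the serving lip, 42 mm above the counter. Does not turn with the turntable. The square jar has to end here.
- turntable: The round wooden turntable, 252 mm across; origin on the axis at counter height, turns about z. No stops, friction about 0.06 N m, stays where it is left. At the start it is locked with about 0.03 rad of play, its axes along the carousel's. In its middle, on a slim spindle, a dark wooden bar handle: 56 mm long along its x, 14 mm thick along its y, from 140 to 186 mm above the counter.
- handle_grip (a point): Place for the TCP when gripping the bar handle from above across its 14 mm: on the axis, 166 mm above the counter. Turns with the turntable: x along the bar, y across it. A gripper pointing down clears all jars here at any yaw.
- plunger (a joint): Stroke of the sprung release plunger: 0 up, 0.016 m fully down. It springs back when let go. Needs about 2 N at first and about 10 N fully down.
- plunger_top (a point): Centre of the top of the plunger's black cap (30 mm across), 102 mm above the counter when up. It sits on a square white post, 36 mm wide, 80 mm tall, at the carousel's own +y, 165 mm from the axis. Press straight down from above with closed fingers; moves down with the plunger.
- bolt (a joint): Lock bolt under the turntable: 0 locked, above 0.010 m free. The plunger's stem pushes it down as the plunger nears its full stroke; it then stays down by friction.
- jar_square: Loose glass jar with a steel lid, the only SQUARE one: 50 by 50 mm, 80 mm tall, standing on the turntable about 80 mm from its axis, at any of five evenly spread places, none of them at the front. Origin: centre of its underside. Carried round by the turntable; not to be touched.
- jar_a: Loose glass jar with a steel lid, ROUND, 52 mm across, 85 mm tall, standing on the turntable about 80 mm from its axis. Origin: centre of its underside. Not to be touched.
- jar_b: Loose glass jar with a steel lid, ROUND, 52 mm across, 85 mm tall, standing on the turntable about 80 mm from its axis. Origin: centre of its underside. Not to be touched.
- jar_c: Loose glass jar with a steel lid, ROUND, 52 mm across, 68 mm tall, standing on the turntable about 80 mm from its axis. Origin: centre of its underside. Not to be touched.
- jar_d: Loose glass jar with a steel lid, ROUND, 52 mm across, 68 mm tall, standing on the turntable about 80 mm from its axis. Origin: centre of its underside. Not to be touched.
- clear_cup: Clear polycarbonate cup, 74 mm across, 105 mm tall. Origin: centre of its underside. Bystander, loose on the counter; leave it alone.
- silicone_lid: Red silicone lid with a small knob, 88 mm across, 24 mm tall. Origin: centre of its underside. Bystander, loose on the counter; leave it alone.
- scoop_spoon: Steel spoon, 180 mm long, lying flat. Origin under its middle. Bystander, loose on the counter; leave it alone.
- mug: White ceramic mug with a handle, 82 mm across, 95 mm tall. Origin: centre of its underside. Bystander, loose on the counter; leave it alone.
- bowl: Blue ceramic bowl, 140 mm across, 55 mm tall. Origin: centre of its underside. Bystander, loose on the counter; leave it alone.
- tin: Pale metal can, 72 mm across, 80 mm tall. Origin: centre of its underside. Bystander, loose on the counter; leave it alone.

How it is judged:
On the way:
1. the plunger is pushed fully down and the lock bolt is free, before the turntable has been turned (value of joint plunger above 0.0135 m and value of joint bolt above 0.0095 m and angle between the x axis of turntable and the x axis of carousel, either way round below 0.12 rad), for 0.1 s.
At the end, for the whole second after the job is handed in: Square jar at the front: within 10 mm of the carousel's centre line, over 60 mm from the axis on the lip's side; turntable still (under 0.04 rad/s); fingers grip the handle (over 2 N, TCP within 35 mm of the grip point); all five jars upright on the turntable (y of jar_square in the frame of carousel between -0.01 and 0.01 m and x of jar_square in the frame of carousel below -0.06 m and angular speed of turntable below 0.04 rad/s and linear speed of jar_square below 0.02 m/s and contact force between the fingers and turntable above 2 N and distance between the grasp point and handle_grip below 0.035 m and angle between each of jar_square, jar_a, jar_b, jar_c, jar_d's own z axis and vertical below 0.15 rad and z of jar_square in the frame of carousel between 0.036 and 0.05 m and z of jar_a in the frame of carousel between 0.036 and 0.05 m and z of jar_b in the frame of carousel between 0.036 and 0.05 m and z of jar_c in the frame of carousel between 0.036 and 0.05 m and z of jar_d in the frame of carousel between 0.036 and 0.05 m); the arm keeps its last pose, push and grip.
It fails at once if the robot touches a jar (contact force between any of the fingers, the arm and jar_square above 1 N or contact force between any of the fingers, the arm and jar_a above 1 N or contact force between any of the fingers, the arm and jar_b above 1 N or contact force between any of the fingers, the arm and jar_c above 1 N or contact force between any of the fingers, the arm and jar_d above 1 N).
It fails at once if a bystander is moved by more than 30 mm (distance of any of clear_cup, silicone_lid, scoop_spoon, mug, bowl, tin from where it was at the start of the episode above 0.03 m).
It also fails if it takes over 72 s, if anything falls off the work surface, if the arm or the gripper's body presses on something with over 40 N, if the wrist force passes 120 N, or if a joint passes its speed limit or range.

ROBOT

A 6-joint arm with a two-finger parallel gripper is mounted at the origin on the work surface. World frame = base frame: x ahead of the robot, y to its left, z up, the work surface at z = 0. Lengths are in m, angles in rad, forces in N, time in s.
With the tool pointing down it reaches from about 0.375 to 0.975 m from the base axis. Payload 3.8 kg.
Tool frame: the origin (TCP) lies between the finger pads, 19 mm behind the fingertips; this is the grasp point; z points along the fingers, y is the line along which they close (so a half turn about z gives the same grasp; the last joint's range is limited). The gripper opens to 85 mm and grips with 20 to 120 N. Pads are 22 mm wide; open, the fingers measure 114 mm over their backs; the gripper's body (76 mm by 85 mm) begins 54 mm behind the grasp point. The pads swing forward as they close: fully open they stand 13 mm farther back than shut.
Start: joints at [-1.276, 0.264, 1.604, -0, 1.274, -0.037], TCP at [0.22, -0.638, 0.25] pointing down, gripper open.
Joint ranges: [-2.63, 2.63], [-0.94, 2.18], [0.31, 2.57], [-1.31, 4.45], [0, 2.66], [-2.55, 2.55]. Speed limits (rad/s): [2.57, 2.57, 3.14, 3.14, 3.14, 3.14].

INTERFACE

Orientations are given as a rotation vector (axis times angle).
In Python, from workcell import status, read_camera, workorder, masks_of gives the robot as it stands.
- The arm moves only by the tool drive_tool, never from a script. Its argument "rows" is a list of rows, each a list of 7 numbers: the turn, a rotation vector about the tool's x, y, z in degrees, then the shift along the tool's x, y, z in m, then the opening, from 0 (shut) to 1 (fully open). In form: [[ax, ay, az, tx, ty, tz, claw], ...]. A call has 1 to 8 rows; each row shifts and turns the commanded pose from where the row before left it, along the tool's axes as they then stand; what a row does not reach is not made up. A row lasts 1/12 s, in which the tool goes at most 41.7 mm and 7.16 degrees, less where a joint would pass 70% of its speed; a pose out of reach is approached as far as the arm can. A call is refused whole if a number of a shift passes 0.0417 or a number of a turn 7.16, either way. A call with a gripper value outside its range is refused whole. The fingers move at their own pace and stop on an object; "force" is the grip in N (left out, the last holds). Time passes only in rows, so rows that do not move let the fingers close. It gives the time, the measured TCP pose, the force, the opening and the grip force at its end, in the units of the state.
- status.read_state(): the state, without advancing time (a new reading comes with each control period).
- read_camera(name): name is "scene" or "side" or "wrist"; returns a dict with "color" (480x640x3 uint8, red, green, blue), "intrinsics" (3x3 intrinsics, pixels), "world_from_camera" (4x4, takes a point from camera to world coordinates); the wrist camera has in their place "mount" (4x4, takes a point from camera to tool coordinates, whose origin is the TCP and whose axes are the flange's). Camera axes: x right, y up, looking along -z (the intrinsics and any distortion apply to the point x, -y, -z); pixel columns grow to the right and rows downward; lengths in m; the calibration is good to about 2 mm. A picture is of the moment at which its call begins: read the wrist's pose just before it. There is no depth.
- workorder.finish_job(): hands the job in; it is judged then, once.
Trained networks look in a picture, given as the dict that the camera call returned (one of the last four; its "shot" number tells which), for a name from the list of things; names that differ only in an ending like _2 or _b are one class to them, and where a whole thing is asked for, a point or a joint stands for the part that bears it (a point fixed in the world has none). Each returns a list of dicts, best first, with "score" (0 to 1); they miss things now and then, are a little off and sometimes report something else, mostly with a low value. They report only what shows in the picture. A call takes as long as a camera call.
- masks_of(picture, name): "mask" (480x640 bool, what is visible of it) and "bbox" ([left, top, right, bottom] in pixels, round what is visible of it).
The state is a dict: "time": time; "q": joint angles; "joint_vel": joint speeds; "joint_torque": joint torques, N m; "tool_pos": TCP position; "tcp_rot": TCP orientation; "wrist_force": force on the tool from outside, world axes, zero at the start; "torque": the same for the moment, N m; "width": opening from 0.0 (shut) to 1.0 (fully open); "grip_force": force on a finger pad.
Only numpy, scipy, OpenCV 4.12 (cv2) and the standard library are available. Lean on these libraries where they do the work, as an engineer would, in place of code of your own. Each camera call takes 0.05 s, during which the arm holds its last target. There are 200 camera calls.

## Working session

There is one attempt and no reset: what is moved stays moved. The work goes in short steps, Python scripts to look and compute and a tool call to move; the robot and the scene stay as the last step left them, time stands still between calls to the robot, and variables do not carry over. Pictures are saved under pics/ and viewed, at most 10 in all, crops included, and the job is handed in when it is done.

Besides the shell and the picture viewer there is one more tool, called in YAML: its name, and indented under it one key for each argument. drive_tool: Moves the arm, as the interface text tells. Its arguments: {"type":"object","properties":{"rows":{"type":"array"},"force":{"type":"number"}},"required":["rows"]}

```bash
mkdir -p pics
cat > h.py <<'E'
import numpy as np,cv2
from workcell import status, read_camera, workorder, masks_of
from scipy.spatial.transform import Rotation as R
def proj(p,X,T=None):
    T=p["world_from_camera"] if T is None else T
    c=(np.asarray(X)-T[:3,3])@T[:3,:3]
    u=np.c_[c[:,0]/-c[:,2],-c[:,1]/-c[:,2]]
    K=np.array(p["intrinsics"]); return u*[K[0,0],K[1,1]]+K[:2,2]
def ray(p,uv,T=None):
    T=np.array(p["world_from_camera"]) if T is None else T
    K=np.array(p["intrinsics"]); x=(np.array(uv)-K[:2,2])/[K[0,0],K[1,1]]
    d=T[:3,:3]@np.array([x[0],-x[1],-1]); return T[:3,3],d/np.linalg.norm(d)
def tri(rs):
    A=0;b=0
    for o,d in rs:
        P=np.eye(3)-np.outer(d,d);A=A+P;b=b+P@o
    X=np.linalg.solve(A,b); return X,[np.linalg.norm((np.eye(3)-np.outer(d,d))@(X-o)) for o,d in rs]
def onz(r,z): o,d=r; return o+d*(z-o[2])/d[2]
def wristT(p,s): 
    T=np.eye(4);T[:3,:3]=R.from_rotvec(s["tcp_rot"]).as_matrix();T[:3,3]=s["tool_pos"];return T@np.array(p["mount"])
def save(n,im): cv2.imwrite(f"pics/{n}.png",im[...,::-1])
E
python3 - <<'E'
from h import *
print(status.read_state())
for n in("scene","side"):
    p=read_camera(n); save(n,p["color"]); print(n,p.keys(),np.round(p["world_from_camera"],3).tolist(),np.array(p["intrinsics"]).tolist())
    for t in("carousel","turntable","plunger_top","handle_grip","jar_square"):
        for m in masks_of(p,t)[:2]:
            ys,xs=np.nonzero(m["mask"]);print(t,round(m["score"],2),np.round(m["bbox"]),xs.mean(),ys.mean())
E
```

```text
{'time': 0.0, 'q': array([-1.27590252e+00,  2.64734755e-01,  1.60541557e+00, -5.69300455e-06,
        1.27369556e+00, -3.68878768e-02]), 'joint_vel': array([ 0.00031316, -0.00123498, -0.00030086, -0.00013251,  0.00050159,
       -0.00102555]), 'joint_torque': array([-1.09652483e-03, -5.15115595e+01, -3.67315829e+01, -2.06398513e-04,
        1.28416266e-02,  2.29273257e-05]), 'tool_pos': array([ 0.21966472, -0.63750813,  0.24865193]), 'tcp_rot': array([-3.09626013e+00, -5.18408082e-01,  4.63470996e-04]), 'wrist_force': array([ 0.21608525, -0.30837834,  0.29648599]), 'torque': array([ 0.00070325,  0.01499196, -0.0383363 ]), 'grip_force': 0.0, 'width': 1.0027050743130386}
scene dict_keys(['color', 'intrinsics', 'world_from_camera', 'shot']) [[0.426, -0.494, 0.757, 1.715], [0.904, 0.232, -0.358, -0.529], [0.002, 0.838, 0.546, 0.98], [0.0, 0.0, 0.0, 1.0]] [[545.0896819887082, 0.0, 316.49695011684565], [0.0, 545.0896819887082, 234.22572460964605], [0.0, 0.0, 1.0]]
carousel 0.63 [290. 212. 394. 291.] 341.7562049639712 262.0896717373899
turntable 0.59 [291. 215. 376. 288.] 330.57887120115777
[... 285 characters left out ...]
'world_from_camera', 'shot']) [[-0.822, 0.442, -0.359, 0.022], [-0.57, -0.64, 0.515, 0.774], [-0.002, 0.628, 0.778, 1.207], [0.0, 0.0, 0.0, 1.0]] [[505.03864425945454, 0.0, 315.8959522992663], [0.0, 505.03864425945454, 238.96877365128094], [0.0, 0.0, 1.0]]
carousel 0.81 [250. 216. 352. 306.] 300.1601941747573 268.15679611650484
carousel 0.48 [276. 217. 296. 247.] 283.7579617834395 228.59660297239915
turntable 0.83 [262. 218. 347. 296.] 302.162404975812 260.7456807187284
plunger_top 0.38 [296. 256. 315. 284.] 306.11203319502073 269.8319502074689
handle_grip 0.88 [257. 217. 348. 296.] 302.70649966147596 260.4624238320921
jar_square 0.77 [320. 235. 342. 264.] 330.6213114754098 249.7672131147541
```

Run:
```python
import cv2
a=cv2.imread("pics/scene.png")[190:310,260:420];b=cv2.imread("pics/side.png")[200:320,220:380]
cv2.imwrite("pics/crop.png",cv2.hconcat([cv2.resize(i,(400*2//2,300),interpolation=cv2.INTER_CUBIC) for i in(a,b)]))
```

```text
(no output)
```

View pics/scene.png

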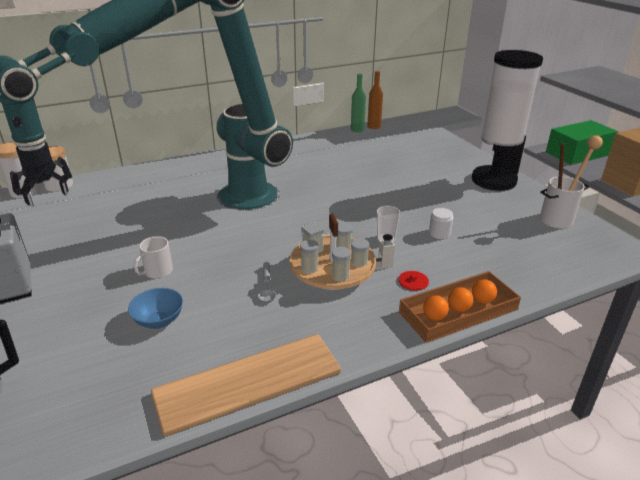

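View pics/crop.png

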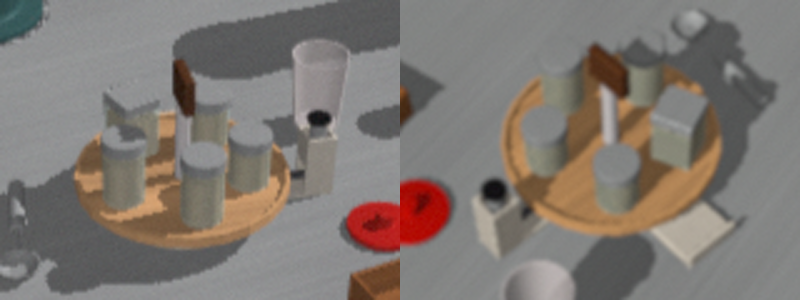

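The scene view shows the carousel with its square jar at about (312,232), the plunger cap at (388,237) and the handle at (334,225). In the side view the cap is at (258,276), the handle at (303,228), the square jar at (331,250), and the white lip at lower right of the turntable. The cup and the red lid stand near the post.

Run:
```python
from h import *
a=read_camera("scene");b=read_camera("side")
for n,u,v in(("cap",(387.6,237.2),(257.6,276)),("handle",(333.6,224.8),(303.2,228)),("jar lid",(312.5,230),(331,241))):
    print(n,*tri([ray(a,u),ray(b,v)]))
print("lip",onz(ray(b,(220+295/2.5,200+232/2.5)),0.005))
for n in("clear_cup","silicone_lid","scoop_spoon","mug","bowl","tin"):
  for p in(a,b):
    for m in masks_of(p,n)[:1]:
        print(n,round(m["score"],2),np.round(onz(ray(p,((m["bbox"][0]+m["bbox"][2])/2,(m["bbox"][1]+m["bbox"][3])/2)),.04),3))
```

```text
cap [0.59187986 0.23229535 0.09649228] [np.float64(0.0015114922660731218), np.float64(0.0015114922660730097)]
handle [0.55569656 0.07117936 0.16209343] [np.float64(0.0014809238081092205), np.float64(0.0014809238081093363)]
jar lid [0.48879863 0.03554263 0.11593908] [np.float64(0.0023407620310956765), np.float64(0.002340762031095775)]
lip [0.41528619 0.10245151 0.005     ]
clear_cup 0.86 [0.445 0.33  0.04 ]
clear_cup 0.69 [0.487 0.295 0.04 ]
silicone_lid 0.74 [0.734 0.238 0.04 ]
scoop_spoon 0.77 [ 0.576 -0.144  0.04 ]
scoop_spoon 0.58 [ 0.518 -0.098  0.04 ]
mug 0.57 [ 0.316 -0.406  0.04 ]
mug 0.94 [ 0.322 -0.397  0.04 ]
bowl 0.98 [ 0.557 -0.449  0.04 ]
bowl 0.62 [ 0.549 -0.442  0.04 ]
tin 0.65 [0.514 0.49  0.04 ]
tin 0.88 [0.516 0.484 0.04 ]
```

drive_tool:
  rows:
    - [0, 0, 6.3, 0, 0, -0.022, 0]
    - [0, 0, 6.3, 0, 0, -0.022, 0]
    - [0, 0, 6.3, 0, 0, -0.022, 0]
    - [0, 0, 6.3, 0, 0, -0.022, 0]
    - [0, 0, 6.3, 0, 0, -0.022, 0]
    - [0, 0, 0, 0.0068, -0.035, 0, 0]
    - [0, 0, 0, 0.0068, -0.035, 0, 0]
    - [0, 0, 0, 0.0068, -0.035, 0, 0]

```text
time: 1.97
tool_pos: [0.2627, -0.5395, 0.3605]
tcp_rot: [3.122, -0.344, 0.001]
wrist_force: [0.0, -0.1, -0.7]
width: 0.0
grip_force: 0.0
```

drive_tool:
  rows:
    - [0, 0, 0, 0.0068, -0.035, 0, 0]
    - [0, 0, 0, 0.0068, -0.035, 0, 0]
    - [0, 0, 0, 0.0068, -0.035, 0, 0]
    - [0, 0, 0, 0.0068, -0.035, 0, 0]
    - [0, 0, 0, 0.0068, -0.035, 0, 0]
    - [0, 0, 0, 0.0068, -0.035, 0, 0]
    - [0, 0, 0, 0.0068, -0.035, 0, 0]
    - [0, 0, 0, 0.0068, -0.035, 0, 0]

```text
time: 2.63
tool_pos: [0.3764, -0.2768, 0.3603]
tcp_rot: [3.123, -0.342, 0.001]
wrist_force: [0.7, -1.1, 0.0]
width: 0.0
grip_force: 0.0
```

drive_tool:
  rows:
    - [0, 0, 0, 0.0068, -0.035, 0, 0]
    - [0, 0, 0, 0.0068, -0.035, 0, 0]
    - [0, 0, 0, 0.0068, -0.035, 0, 0]
    - [0, 0, 0, 0.0068, -0.035, 0, 0]
    - [0, 0, 0, 0.0068, -0.035, 0, 0]
    - [0, 0, 0, 0.0068, -0.035, 0, 0]
    - [0, 0, 0, 0.0068, -0.035, 0, 0]
    - [0, 0, 0, 0.0068, -0.035, 0, 0]

```text
time: 3.3
tool_pos: [0.4902, -0.015, 0.3604]
tcp_rot: [3.123, -0.341, 0.002]
wrist_force: [0.3, -0.8, -0.6]
width: 0.004
grip_force: 0.0
```

drive_tool:
  rows:
    - [0, 0, 0, 0.0068, -0.035, 0, 0]
    - [0, 0, 0, 0.0068, -0.035, 0, 0]
    - [0, 0, 0, 0, 0, 0, 0]
    - [0, 0, 0, 0, 0, 0, 0]

```text
time: 3.63
tool_pos: [0.5185, 0.0502, 0.3597]
tcp_rot: [3.123, -0.336, -0.001]
wrist_force: [-0.1, 0.3, -0.3]
width: -0.001
grip_force: 0.0
```

Run:
```python
from h import *
s=status.read_state();p=read_camera("wrist");save("w1",p["color"]);T=wristT(p,s)
print(s["time"],s["tool_pos"],s["tcp_rot"],s["q"],s["width"],s["wrist_force"]);print(np.round(T,3))
print("pred cap,handle",proj(p,[[.592,.232,.102],[.556,.071,.18]],T))
np.save("T1.npy",T)
```

```text
3.6333 [0.51847902 0.0501731  0.35974934] [ 3.12330729e+00 -3.35939207e-01 -8.78162916e-04] [ 4.87634997e-02 -8.00039687e-02  1.77835254e+00 -1.81946286e-04
  1.44383842e+00  1.83387669e+00] -0.0008916224497250927 [-0.053994    0.32304887 -0.25583253]
[[-0.212  0.941  0.265  0.585]
 [-0.977 -0.204 -0.058  0.036]
 [-0.001 -0.271  0.963  0.483]
 [ 0.     0.     0.     1.   ]]
pred cap,handle [[121.39709175 169.31998037]
 [288.45028587 180.21280343]]
```

View pics/w1.png

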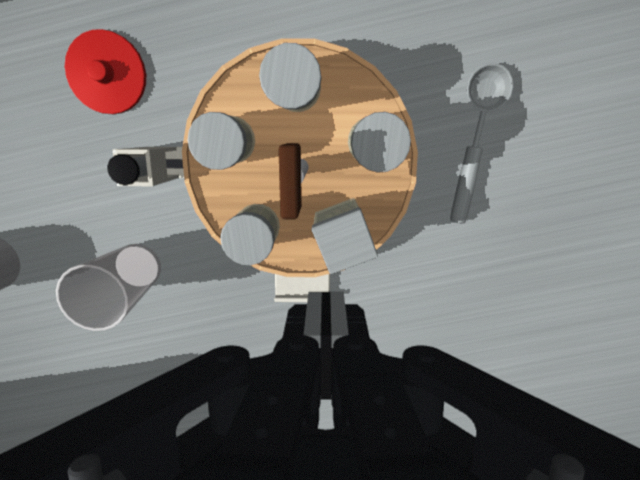

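The wrist view shows the cap at (124,169), the handle's middle at (290,181), the square lid's centre at (344,240) and the lip at (302,287). All fit the predictions. I turn the gripper half round, so the last joint has room for the turn, and measure again.

drive_tool:
  rows:
    - [0, 0, 0, 0.0142, -0.0288, 0, 0]
    - [0, 0, 0, 0.0142, -0.0288, 0, 0]
    - [0, 0, 0, 0.0142, -0.0288, 0, 0]
    - [0, 0, 0, 0.0142, -0.0288, 0, 0]
    - [0, 0, -6.9, 0, 0, 0, 0]
    - [0, 0, -6.9, 0, 0, 0, 0]
    - [0, 0, -6.9, 0, 0, 0, 0]
    - [0, 0, -6.9, 0, 0, 0, 0]

```text
time: 4.35
tool_pos: [0.5987, 0.147, 0.36]
tcp_rot: [3.113, 0.419, -0.001]
wrist_force: [-0.5, 1.3, 0.5]
width: 0.0
grip_force: 0.0
```

drive_tool:
  rows:
    - [0, 0, -6.9, 0, 0, 0, 0]
    - [0, 0, -6.9, 0, 0, 0, 0]
    - [0, 0, -6.9, 0, 0, 0, 0]
    - [0, 0, -6.9, 0, 0, 0, 0]
    - [0, 0, -6.9, 0, 0, 0, 0]
    - [0, 0, -6.9, 0, 0, 0, 0]
    - [0, 0, -6.9, 0, 0, 0, 0]
    - [0, 0, -6.9, 0, 0, 0, 0]

```text
time: 5.02
tool_pos: [0.5985, 0.1466, 0.3603]
tcp_rot: [2.565, 1.813, -0.0]
wrist_force: [0.3, 0.0, 0.2]
width: -0.001
grip_force: 0.0
```

drive_tool:
  rows:
    - [0, 0, -6.9, 0, 0, 0, 0]
    - [0, 0, -6.9, 0, 0, 0, 0]
    - [0, 0, -6.9, 0, 0, 0, 0]
    - [0, 0, -6.9, 0, 0, 0, 0]
    - [0, 0, -6.9, 0, 0, 0, 0]
    - [0, 0, -6.9, 0, 0, 0, 0]
    - [0, 0, -6.9, 0, 0, 0, 0]
    - [0, 0, -6.9, 0, 0, 0, 0]

```text
time: 5.68
tool_pos: [0.5985, 0.1466, 0.3603]
tcp_rot: [1.433, 2.795, -0.0]
wrist_force: [0.2, -0.1, -0.5]
width: 0.001
grip_force: 0.0
```

drive_tool:
  rows:
    - [0, 0, -6.9, 0, 0, 0, 0]
    - [0, 0, -6.9, 0, 0, 0, 0]
    - [0, 0, -6.9, 0, 0, 0, 0]
    - [0, 0, -6.9, 0, 0, 0, 0]
    - [0, 0, -6.9, 0, 0, 0, 0]
    - [0, 0, -6.9, 0, 0, 0, 0]
    - [0, 0, 0, 0, 0, 0, 0]
    - [0, 0, 0, 0, 0, 0, 0]

```text
time: 6.35
tool_pos: [0.5986, 0.1472, 0.3602]
tcp_rot: [0.366, 3.12, -0.0]
wrist_force: [-0.5, 0.1, -0.2]
width: -0.0
grip_force: 0.0
```

Run:
```python
from h import *
s=status.read_state();p=read_camera("wrist");save("w2",p["color"]);T=wristT(p,s)
print(s["time"],s["tool_pos"],s["tcp_rot"],s["q"])
print("pred cap,handle",proj(p,[[.592,.232,.102],[.556,.071,.186]],T))
np.save("T2.npy",T)
```

```text
6.35 [0.59855021 0.14720249 0.36021459] [ 3.66204594e-01  3.11994367e+00 -3.77790580e-04] [ 2.00898820e-01  1.06050972e-01  1.58926289e+00 -3.02934949e-04
  1.44613473e+00 -1.13617832e+00]
pred cap,handle [[410.28463599 178.59402463]
 [213.3323114  194.23548358]]
```

View pics/w2.png

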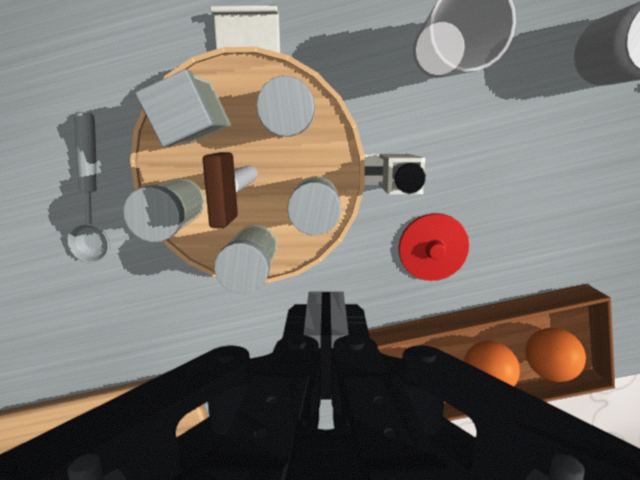

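Here the cap is at (410,177), the handle top at about (214,191), the square lid at about (175,108) and the lip at (246,30). I zoom in for accurate corners.

Run:
```python
import cv2
a=cv2.imread("pics/w1.png")[130:280,270:400];b=cv2.imread("pics/w2.png")[60:240,125:255]
o=[cv2.resize(i,None,fx=3,fy=3,interpolation=cv2.INTER_CUBIC) for i in(a,b)]
o[0]=cv2.copyMakeBorder(o[0],0,90,0,0,cv2.BORDER_CONSTANT)
cv2.imwrite("pics/z.png",cv2.hconcat(o))
```

```text
(no output)
```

View pics/z.png

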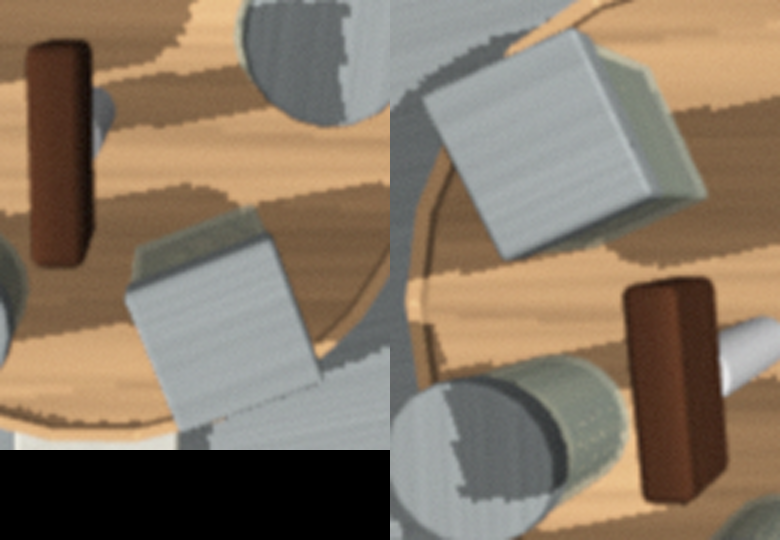

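Left crop (w1): square lid corners (126,296), (270,238), (321,380), (182,430). Right crop (w2): lid corners (423,98), (574,29), (652,193), (503,258), and the handle's top face spans (625,292) to (690,502).

Run:
```python
from h import *
p=read_camera("wrist");T1=np.load("T1.npy");T2=np.load("T2.npy")
f1=lambda c:np.array(c)/3+[270,130]; f2=lambda c:(np.array(c)-[390,0])/3+[125,60]
L1=f1([(126,296),(270,238),(321,380),(182,430)]);L2=f2([(652,193),(503,258),(423,98),(574,29)])
H1=f1([(27,48),(82,45),(77,267),(31,264)]);H2=f2([(690,502),(646,498),(625,292),(674,286)])
t=lambda u,v:tri([ray(p,u,T1),ray(p,v,T2)])
def ring(n,A,B):
    q=[t(u,v) for u,v in zip(A,B)];X=np.array([x[0] for x in q]);print(n,X.round(4).tolist(),np.round([max(x[1]) for x in q],4));print("  c",X.mean(0));return X
cap=t((124,169),(410,177));print("cap",cap)
h=ring("handle",H1,H2)
ax=(h[0]+h[1]-h[2]-h[3])[:2];yh=np.arctan2(ax[1],ax[0]);print("handle yaw",yh)
l=ring("lid",L1,L2)
c=h.mean(0)[:2];v=cap[0][:2]-c;yc=np.arctan2(-v[0],v[1]);print("post dist",np.hypot(*v),"yaw",yc)
lip1=onz(ray(p,(302,287),T1),.004);lip2=onz(ray(p,(246,30),T2),.004)
for q in(lip1,lip2):
  print("lip",q,np.arctan2(-(q[1]-c[1]),-(q[0]-c[0])))
d=l.mean(0)[:2]-c;print("jar r",np.hypot(*d),"angle from front deg",[np.degrees((np.arctan2(-d[1],-d[0])-y)) for y in(yc,yh)])
s=status.read_state();Rm=R.from_rotvec(s["tcp_rot"]).as_matrix();print("to cap in tool",Rm.T@(cap[0]-s["tool_pos"]))
```

```text
cap (array([0.5917978 , 0.23348545, 0.0940284 ]), [np.float64(0.00011867924935109865), np.float64(0.00011867924935084418)])
handle [[0.5823, 0.0714, 0.1848], [0.5799, 0.0586, 0.1784], [0.5277, 0.0721, 0.1868], [0.5297, 0.0835, 0.1836]] [0.0003 0.0002 0.0008 0.0001]
  c [0.55490863 0.07142111 0.1834119 ]
handle yaw -0.2390721350381466
lid [[0.5018, 0.0675, 0.1177], [0.51, 0.0195, 0.1191], [0.4622, 0.0126, 0.1204], [0.4542, 0.0596, 0.1175]] [0.0007 0.     0.0005 0.0006]
  c [0.48204509 0.03982819 0.11866936]
post dist 0.16620969569296612 yaw -0.22380727795581398
lip [0.40233562 0.10679416 0.004     ] -0.22781851265362257
lip [0.40796174 0.10385885 0.004     ] -0.2172605007770175
jar r 0.0794179323306929 angle from front deg [np.float64(36.26429243699913), np.float64(37.13890432268717)]
to cap in tool [0.02636851 0.08185885 0.26607048]
```

drive_tool:
  rows:
    - [0, 0, 0, 0.0066, 0.0203, 0.02, 0]
    - [0, 0, 0, 0.0066, 0.0203, 0.02, 0]
    - [0, 0, 0, 0.0066, 0.0203, 0.02, 0]
    - [0, 0, 0, 0.0066, 0.0203, 0.02, 0]
    - [0, 0, 0, 0, 0, 0.036, 0]
    - [0, 0, 0, 0, 0, 0.036, 0]
    - [0, 0, 0, 0, 0, 0.036, 0]
    - [0, 0, 0, 0, 0, 0.033, 0]

```text
time: 7.12
tool_pos: [0.5908, 0.2337, 0.1371]
tcp_rot: [-0.361, -3.12, 0.0]
wrist_force: [-0.2, -0.0, -0.6]
width: -0.002
grip_force: 0.0
```

drive_tool:
  rows:
    - [0, 0, 0, 0, 0, 0.005, 0]
    - [0, 0, 0, 0, 0, 0.005, 0]
    - [0, 0, 0, 0, 0, 0.005, 0]
    - [0, 0, 0, 0, 0, 0.004, 0]
    - [0, 0, 0, 0, 0, 0.004, 0]
    - [0, 0, 0, 0, 0, 0, 0]

```text
time: 7.62
tool_pos: [0.5931, 0.2343, 0.1179]
tcp_rot: [0.358, 3.117, 0.003]
wrist_force: [1.6, 0.6, 2.0]
width: -0.003
grip_force: 1.3
```

drive_tool:
  rows:
    - [0, 0, 0, 0, 0, 0.004, 0]
    - [0, 0, 0, 0, 0, 0.004, 0]
    - [0, 0, 0, 0, 0, 0.003, 0]
    - [0, 0, 0, 0, 0, 0.002, 0]
    - [0, 0, 0, 0, 0, 0, 0]
    - [0, 0, 0, 0, 0, 0, 0]

```text
time: 8.12
tool_pos: [0.5932, 0.2344, 0.1058]
tcp_rot: [0.358, 3.117, 0.003]
wrist_force: [-0.1, -0.1, 6.2]
width: 0.0
grip_force: 3.5
```

drive_tool:
  rows:
    - [0, 0, 0, 0, 0, 0.002, 0]
    - [0, 0, 0, 0, 0, 0.002, 0]
    - [0, 0, 0, 0, 0, 0.002, 0]
    - [0, 0, 0, 0, 0, 0, 0]
    - [0, 0, 0, 0, 0, 0, 0]

```text
time: 8.53
tool_pos: [0.5938, 0.2346, 0.1045]
tcp_rot: [0.357, 3.116, 0.004]
wrist_force: [-8.8, -3.8, 27.8]
width: -0.001
grip_force: 14.0
```

The stop is reached: 28 N, at the full stroke. I retract and look before gripping the handle.

drive_tool:
  rows:
    - [0, 0, 0, 0, 0, -0.01, 0]
    - [0, 0, 0, 0, 0, -0.036, 0]
    - [0, 0, 0, 0, 0, -0.036, 0]
    - [0, 0, 0, 0, 0, -0.036, 0]
    - [0, 0, 0, 0, 0, -0.036, 0]
    - [0, 0, 0, 0, 0, -0.03, 0.6]
    - [0, 0, 0, 0, 0, 0, 0.6]
    - [0, 0, 0, 0, 0, 0, 0.6]

```text
time: 9.2
tool_pos: [0.5929, 0.2344, 0.2853]
tcp_rot: [0.357, 3.115, 0.005]
wrist_force: [0.9, -0.2, -0.6]
width: 0.418
grip_force: 0.0
```

Run:
```python
from h import *
s=status.read_state();Rm=R.from_rotvec(s["tcp_rot"]).as_matrix()
print(s["time"],s["tool_pos"],s["q"],s["width"],"x axis yaw",np.arctan2(Rm[1,0],Rm[0,0])-np.pi)
print("to grip in tool",Rm.T@(np.array([.5549,.0714,.166])-s["tool_pos"]))
```

```text
9.2 [0.59293225 0.23440307 0.28526643] [ 3.37383679e-01  1.69988884e-01  1.65213227e+00  5.11629531e-05
  1.31212403e+00 -1.00486796e+00] 0.41814093320962414 x axis yaw -0.2285698897188264
to grip in tool [ 0.00084557 -0.16785466  0.1185961 ]
```

drive_tool:
  rows:
    - [0, 0, 0, 0.0002, -0.0336, 0, 0.6]
    - [0, 0, 0, 0.0002, -0.0336, 0, 0.6]
    - [0, 0, 0, 0.0002, -0.0336, 0, 0.6]
    - [0, 0, 0, 0.0002, -0.0336, 0, 0.6]
    - [0, 0, 0, 0, -0.0335, 0, 0.6]
    - [0, 0, 0, 0, 0, 0, 0.6]
    - [0, 0, 0, 0, 0, 0.02, 0.6]
    - [0, 0, 0, 0, 0, 0.02, 0.6]

```text
time: 9.87
tool_pos: [0.5528, 0.07, 0.2409]
tcp_rot: [0.361, 3.119, 0.001]
wrist_force: [-0.0, -0.6, -0.8]
width: 0.601
grip_force: 0.0
```

Run:
```python
from h import *
s=status.read_state();p=read_camera("wrist");save("w3",p["color"]);T=wristT(p,s)
print(s["tool_pos"],s["width"]);print(proj(p,[[.5549,.0714,.186]],T))
```

```text
[0.55284726 0.06997586 0.24087142] 0.6009627316923686
[[328.89613172 284.79634198]]
```

View pics/w3.png

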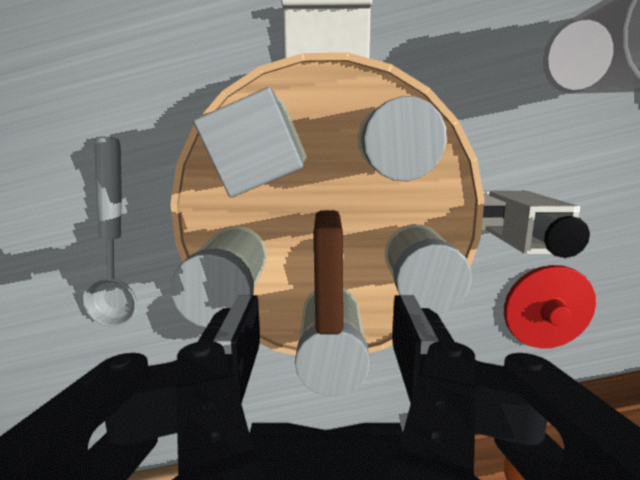

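The handle sits centred between the fingers (column 328, with fingers at 257 and 400), and the jars stand clear. I lower and grip.

drive_tool:
  rows:
    - [0, 0, 0, 0, 0, 0.02, 0.6]
    - [0, 0, 0, 0, 0, 0.02, 0.6]
    - [0, 0, 0, 0, 0, 0.02, 0.6]
    - [0, 0, 0, 0, 0, 0.013, 0.6]
    - [0, 0, 0, 0, 0, 0, 0.6]
    - [0, 0, 0, 0, 0, 0, 0.3]
    - [0, 0, 0, 0, 0, 0, 0.1]
    - [0, 0, 0, 0, 0, 0, 0]
  force: 40

```text
time: 10.58
tool_pos: [0.5536, 0.0707, 0.1696]
tcp_rot: [0.358, 3.119, 0.001]
wrist_force: [0.2, -0.6, -0.7]
width: 0.177
grip_force: 0.0
```

drive_tool:
  rows:
    - [0, 0, 0, 0, 0, 0, 0]
    - [0, 0, 0, 0, 0, 0, 0]
    - [0, 0, 0, 0, 0, 0, 0]
    - [0, 0, 0, 0, 0, 0, 0]

```text
time: 10.92
tool_pos: [0.5537, 0.0711, 0.1697]
tcp_rot: [0.358, 3.118, 0.002]
wrist_force: [1.1, 4.4, 4.8]
width: 0.159
grip_force: 40.5
```

drive_tool:
  rows:
    - [0, 0, 0.7, 0, 0, 0, 0]
    - [0, 0, 1.3, 0, 0, 0, 0]
    - [0, 0, 2, 0, 0, 0, 0]
    - [0, 0, 2, 0, 0, 0, 0]
    - [0, 0, 2, 0, 0, 0, 0]
    - [0, 0, 2, 0, 0, 0, 0]
    - [0, 0, 1.3, 0, 0, 0, 0]
    - [0, 0, 0.7, 0, 0, 0, 0]

```text
time: 11.58
tool_pos: [0.5538, 0.0714, 0.1697]
tcp_rot: [0.683, 3.063, 0.004]
wrist_force: [0.7, 6.5, 5.0]
width: 0.158
grip_force: 40.7
```

Run:
```python
from h import *
s=status.read_state();p=read_camera("wrist");save("w4",p["color"])
Rm=R.from_rotvec(s["tcp_rot"]).as_matrix();print("yaw deg",np.degrees(np.arctan2(-Rm[1,0],-Rm[0,0])),s["torque"],s["wrist_force"],s["grip_force"])
```

```text
yaw deg -25.151584710372518 [ 0.60922715 -0.00561944  0.13270598] [0.70849442 6.48247625 4.9673624 ] 40.658143758773804
```

View pics/w4.png

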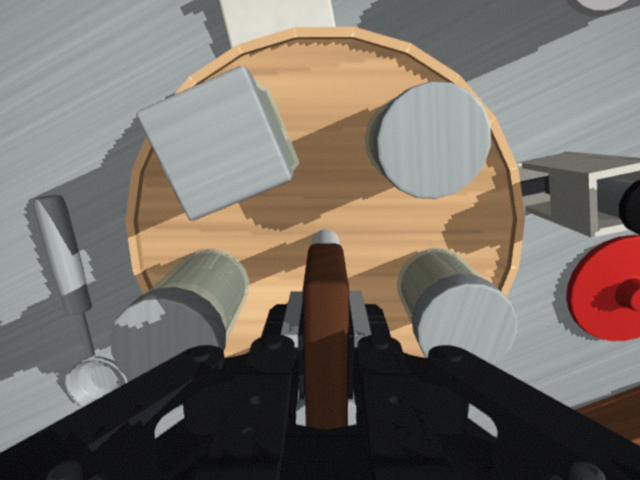

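The turntable has turned with the gripper: relative to it, the lip (278,18) and the post have shifted, while the jars kept their places. It is unlocked, so I turn on.

drive_tool:
  rows:
    - [0, 0, 0.7, 0, 0, 0, 0]
    - [0, 0, 1.3, 0, 0, 0, 0]
    - [0, 0, 2, 0, 0, 0, 0]
    - [0, 0, 2, 0, 0, 0, 0]
    - [0, 0, 2, 0, 0, 0, 0]
    - [0, 0, 2, 0, 0, 0, 0]
    - [0, 0, 2, 0, 0, 0, 0]
    - [0, 0, 2, 0, 0, 0, 0]

```text
time: 12.3
tool_pos: [0.554, 0.0717, 0.1697]
tcp_rot: [1.052, 2.957, 0.005]
wrist_force: [3.1, 5.8, 6.0]
width: 0.158
grip_force: 40.4
```

drive_tool:
  rows:
    - [0, 0, 2, 0, 0, 0, 0]
    - [0, 0, 2, 0, 0, 0, 0]
    - [0, 0, 2, 0, 0, 0, 0]
    - [0, 0, 2, 0, 0, 0, 0]
    - [0, 0, 1.5, 0, 0, 0, 0]
    - [0, 0, 0.7, 0, 0, 0, 0]
    - [0, 0, 0, 0, 0, 0, 0]
    - [0, 0, 0, 0, 0, 0, 0]

```text
time: 12.97
tool_pos: [0.5542, 0.0719, 0.1697]
tcp_rot: [1.309, 2.853, 0.007]
wrist_force: [3.3, 8.6, 4.4]
width: 0.159
grip_force: 40.3
```

Run:
```python
from h import *
s=status.read_state();p=read_camera("wrist");save("w5",p["color"]);T=wristT(p,s)
np.save("T5.npy",T)
Rm=R.from_rotvec(s["tcp_rot"]).as_matrix();print("yaw deg",np.degrees(np.arctan2(-Rm[1,0],-Rm[0,0])),s["torque"],s["wrist_force"],s["grip_force"])
c=np.array([.5549,.0714]);f=np.array([-np.cos(-.2235),-np.sin(-.2235)])
print("pred lid centre",proj(p,[[*(c+.08*f),.122]],T),"lip end",proj(p,[[*(c+.17*f),.004]],T))
```

```text
yaw deg -49.3080123593763 [ 0.70104268 -0.02167985 -0.03706837] [3.34686775 8.55566865 4.39417345] 40.259490609169006
pred lid centre [[211.79660238 145.39954637]] lip end [[169.89327771  25.13138344]]
```

View pics/w5.png

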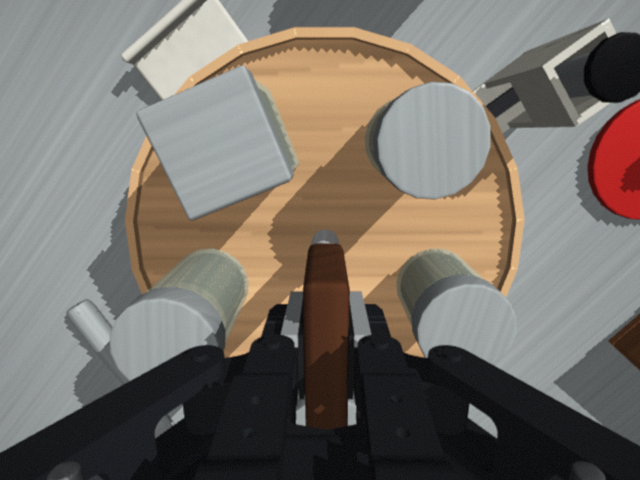

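The square lid's corners are (138,115), (248,67), (293,180), (192,218), so its centre is about (218,145). The lip's end edge runs from (123,57) to about (207,0). The jar looks to be in front of the lip; I work out the residual.

Run:
```python
from h import *
p=read_camera("wrist");T=np.load("T5.npy");c=np.array([.5549,.0714])
k=lambda u,z:onz(ray(p,u,T),z)[:2]
l=np.mean([k(u,.122) for u in((138,115),(248,67),(293,180),(192,218))],0)
# lip edges: end-left corner and left side at turntable rim, gives direction of lip side
a,b=k((123,57),.006),k((207,0),.006);e=b-a
print("lip corner gap",np.hypot(*e),"yaw from edge",np.arctan2(e[0],-e[1]),"mid yaw",np.arctan2(-((a+b)/2-c)[1],-((a+b)/2-c)[0]))
for y in(-.215,-.2235,-.232):
    d=l-c;print(y,"jar x,y in carousel",d@[np.cos(y),np.sin(y)],d@[-np.sin(y),np.cos(y)])
s1=read_camera("scene");s2=read_camera("side")
for s in(s1,s2):
    for m in masks_of(s,"jar_square")[:1]:
        x0,y0,x1,y1=m["bbox"];d=onz(ray(s,((x0+x1)/2,(y0+y1)/2)),.082)[:2]-c;y=-.2235
        print(m["score"],d@[np.cos(y),np.sin(y)],d@[-np.sin(y),np.cos(y)])
```

```text
lip corner gap 0.06701581325869618 yaw from edge 2.804345916052729 mid yaw -0.19893110087281687
-0.215 jar x,y in carousel -0.07790223853365424 0.002231349863381263
-0.2235 jar x,y in carousel -0.07791839057768273 0.001569108202406612
-0.232 jar x,y in carousel -0.0779289130518868 0.0009067531740469051
0.54 -0.0838479401477841 -0.0056490463722785045
0.89 -0.07481281585102098 0.004022687151273248
```

```bash
python3 -c "
from h import *
s=status.read_state();print(s['time'],s['grip_force'],s['tool_pos']);print(workorder.finish_job())"
```

```text
13.2667 40.25283336639404 [0.55422721 0.07192434 0.16969074]
the job is handed in; nothing more can be done
None
```

I pushed the plunger fully down, turned the carousel until the square jar stood at the front, and handed the job in at 13.3 s still gripping the handle at 40 N. By the wrist camera the jar is about 2 mm off the centre line and 78 mm from the axis; no verdict was returned.

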